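Unlock the instrument case and hold up the open padlock

TASK

Turn the dial of the combination padlock on the wooden case to the click where its pointed end faces the stud on the shackle side, pull the shackle fully out, then lift the open lock off its seat. Finish while holding it up in the gripper about 10 cm above the case, still open and lying level with the dial upward: do not put it down or let go. Leave the bottle, the mortar and the tube rack where they are.

Things in the scene. Friction and masses are not known exactly. Their poses are not given: they have to be found in the camera images.
- case: Closed wooden case 170 (x) x 240 (y) x 90 mm high, fixed on the bench; origin at the centre of its underside, z up. On the lid near its -x edge (robot's side), centred at x -48 mm, y 0, is a lock seat: a wooden pad 10 mm thick under the lock, brass side rails 10 mm high, and just in front of the lock a brass stop 18 wide (y), 6 thick, 16 mm high, which takes the pull of the shackle.
- hasp (a point): Point on the seat pad (100 mm above the bench) below the middle of the brass hasp bridge just behind the lock (+x), 64 wide (y), 12 deep (x), 26.5 mm high. The shackle's two tail ends reach under it while the lock is shut, so the shut lock cannot be lifted; with the shackle out the lock lifts straight up.
- lock: Loose aluminium padlock on its back in the seat: body 54 (x) x 60 (y) x 28 mm high, 0.2 to 0.35 kg with dial and shackle; origin at the centre of its underside (100 mm above the bench at the start), z up out of the dial side, -x towards the shackle, axes along the case's at the start. Play in the seat 1.5 mm.
- stud (a point): Small raised dark stud on the lock's top face at the shackle edge, 24.5 mm from the dial's axis: marks the opening position. Fine lines mark the other clicks.
- dial_grip (a point): On the dial's axis (z through the lock's origin), 44 mm above the lock's underside, mid-height of the grip bar. Dial: disc 43 mm across, top 34 mm above the lock's underside, with an upright bar 10 thick, 20 high (34 to 54 mm), 37 long: one end pointed (23 mm from the axis), one blunt (14 mm). The frame turns with the dial; its -x points to the pointed end.
- dial (a joint): Dial angle, rad, anticlockwise positive from above; 0 = opening: pointed end at the stud, facing the shackle. Starts between about 0.6 and 2.8: turn it clockwise. It clicks into a notch every 0.628 rad (36 deg), 0 among them, and stays there when let go; takes under 0.1 N m; several grasps are fine. The shackle is blocked unless the dial is within about 0.15 rad of 0. Range -2.8 to 2.8.
- shackle_grip (a point): Midway between the shackle's legs, 29 mm out from the lock's front face while shut, 14 mm above the lock's underside; moves with the shackle: a level U of square 9 mm steel bar towards -x of the lock, legs along x, 47 mm over their outsides, crown 48 mm out while shut. The lid, 24 mm below, ends 10 mm ahead of the lock's front face; fingers can reach down outside both legs.
- shackle (a joint): How far the shackle is out, m: 0 shut, 0.020 fully out at its stop. Slides along -x of the lock; once unlocked it takes 2 to 3 N and stays where left. Its tails leave the hasp at about 0.008.
- mortar: White mortar bowl, 96 mm across, 70 mm high, loose, to the right of the case, nearer the robot than the bottle; origin at the centre of its underside.
- bottle: Amber reagent bottle, 68 mm across, 142 mm high, loose, to the right of the case; origin at the centre of its underside.
- rack: Wooden rack with five corked tubes, 60 (x) x 200 (y) x 128 mm high, to the left of the case, loose; origin at the centre of its underside.
Not all that is in view belongs to the job. Leave any green or red look-alike of the lock alone.

How it is judged:
By the outcome, as a careful person would: the job done as asked, in the order asked, and still so for the second after the job is handed in, while the arm keeps its last pose, push and grip.
It also fails if it takes over 64 s, if anything falls off the work surface, if the arm or the gripper's body presses on something with over 40 N, if the wrist force passes 120 N, or if a joint passes its speed limit or range.

ROBOT

A 6-joint arm with a two-finger parallel gripper is mounted at the origin on the work surface. World frame = base frame: x ahead of the robot, y to its left, z up, the work surface at z = 0. Lengths are in m, angles in rad, forces in N, time in s.
With the tool pointing down it reaches from about 0.325 to 0.85 m from the base axis. Payload 15.5 kg.
Tool frame: the origin (TCP) lies at the very end of the fingers, on their centre line; the grasp point (between the pads) lies 19 mm behind it; z points along the fingers, y is the line along which they close (so a half turn about z gives the same grasp; the last joint's range is limited). The gripper opens to 91 mm and grips with 3 to 60 N. Pads are 32 mm wide; open, the fingers measure 118 mm over their backs; the gripper's body (76 mm by 178 mm) begins 60 mm behind the grasp point.
Start: joints at [-1.435, 0.494, 1.345, -0, 1.302, -0.096], TCP at [0.143, -0.608, 0.189] pointing down, gripper open.
Joint ranges: [-2.91, 2.91], [-0.82, 2.16], [0.22, 2.67], [-1.22, 4.37], [0.12, 2.79], [-3.08, 3.08]. Speed limits (rad/s): [1.89, 1.89, 2.57, 3.01, 3.01, 3.01].

INTERFACE

Orientations are given as a unit quaternion [x, y, z, w].
In Python, from bench import arm gives the robot as it stands.
- The arm moves only by the shell command python3 -m jog 'ROWS'. ROWS is JSON, a list of rows, each a list of 3 entries, a list of its own where there are three numbers: the gripper's target within -1 to 1 (shut at 1, half-way at 0, fully open at -1), then the shift along the world's x, y, z in units of 30 mm (1.0 is 30 mm), then the turn, a rotation vector about the world's x, y, z in units of 6 degrees (1.0 is 6 degrees). In form: [[jaw, [dx, dy, dz], [rx, ry, rz]], ...]. A call has 1 to 20 rows; each row is the pose to reach, as a shift and turn from the pose commanded when the call began; what a row does not reach only later rows make up. A row lasts 1/12 s, in which the tool goes at most 41.7 mm and 7.16 degrees, less where a joint would pass 70% of its speed; a pose out of reach is approached as far as the arm can. A call with a gripper value outside its range is refused whole. The fingers move at their own pace and stop on an object; the grip force is fixed at half the most. Time passes only in rows, so rows that repeat a pose let the fingers close. It gives the time, the measured TCP pose, the force, the opening and the grip force at its end, in the units of the state.
- arm.sense(): the state, without advancing time (a new reading comes with each control period).
- arm.get_image(name): name is "scene" or "top" or "wrist"; returns (picture, depth): 400x640x3 uint8, red, green, blue; 400x640 float32, m along the optical axis (not along the pixel's ray), 0 where there is no reading.
- arm.camera_info(name): a dict with "camera_matrix" (3x3 intrinsics, pixels), "extrinsics" (4x4, takes a point from world to camera coordinates). Camera axes: x right, y down, z forward; pixel columns grow to the right and rows downward; lengths in m; the calibration is good to about 2 mm. A picture is of the moment at which its call begins: read the wrist's pose just before it. camera_info takes no time and is no camera call; for the wrist camera it gives the pose at the moment of the call.
- arm.hand_in(): hands the job in; it is judged then, once.
Trained networks look in the newest picture that a camera, given by its name, has taken for a name from the list of things; names that differ only in an ending like _2 or _b are one class to them, and where a whole thing is asked for, a point or a joint stands for the part that bears it (a point fixed in the world has none). Each returns a list of dicts, best first, with "conf" (0 to 1); they miss things now and then, are a little off and sometimes report something else, mostly with a low value. They report only what shows in the picture. A call takes as long as a camera call. They do not tell look-alikes from the thing itself.
- arm.boxes_of(thing, camera): "extent" ([centre column, centre row, width, height] in pixels, round what is visible of it).
The state is a dict: "time_s": time; "joint_pos": joint angles; "qvel": joint speeds; "joint_torque": joint torques, N m; "tcp_pos": TCP position; "tool_rot": TCP orientation; "contact_force": force on the tool from outside, world axes, zero at the start; "ft_torque": the same for the moment, N m; "width": finger opening in m; "grip_force": force on a finger pad.
Only numpy, scipy, OpenCV 4.12 (cv2) and the standard library are available. Lean on these libraries where they do the work, as an engineer would, in place of code of your own. Each camera call takes 0.05 s, during which the arm holds its last target. There are 200 camera calls.

## Working session

There is one attempt and no reset: what is moved stays moved. The work goes in short steps, Python scripts to look and compute and a shell command to move; the robot and the scene stay as the last step left them, time stands still between calls to the robot, and variables do not carry over. Pictures are saved under pics/ and viewed, at most 10 in all, crops included, and the job is handed in when it is done.

```bash
mkdir -p pics
cat > h.py <<'E'
from bench import arm
import numpy as np, cv2
def shot(n,f=None):
    im,d=arm.get_image(n)
    if f: cv2.imwrite('pics/'+f,im[:,:,::-1])
    return im,d
def ray(n,u,v,ci=None):
    ci=ci or arm.camera_info(n); K=np.array(ci['camera_matrix']);E=np.array(ci['extrinsics'])
    R=E[:3,:3];t=E[:3,3]; return -R.T@t, R.T@(np.linalg.inv(K)@[u,v,1])
def at_depth(n,u,v,d): c,r=ray(n,u,v); return c+r*d
def at_z(n,u,v,z): c,r=ray(n,u,v); return c+r*(z-c[2])/r[2]
E
python3 - <<'E'
from h import *
print(arm.sense())
for n in('scene','top'):
    im,d=shot(n,n+'0.png')
    for t in('lock','case','dial_grip','shackle','stud','mortar','bottle','rack'):
        for b in arm.boxes_of(t,n)[:3]:
            u,v=b['extent'][:2]; dd=d[int(v),int(u)]
            print(n,t,round(b['conf'],2),np.round(b['extent']),np.round(at_depth(n,u,v,dd),3))
E
```

```text
{'time_s': 0.0, 'joint_pos': array([-1.43549455e+00,  4.94218587e-01,  1.34612350e+00, -2.43483021e-05,
        1.30254632e+00, -9.55195841e-02]), 'qvel': array([ 0.00095226, -0.00057418,  0.00036678,  0.00060763,  0.00013188,
       -0.00018474]), 'joint_torque': array([ 3.44251181e-03, -8.78814983e+01, -3.81846571e+01,  7.12150382e-02,
        5.34947519e-02, -9.40748168e-05]), 'tcp_pos': array([ 0.14291027, -0.6080024 ,  0.18801888]), 'tool_rot': array([ 9.93346995e-01,  1.15157834e-01, -2.46204088e-05, -6.47512021e-04]), 'contact_force': array([-0.29329343,  0.49477958,  0.37742734]), 'ft_torque': array([ 0.05981874, -0.03920953, -0.02976467]), 'grip_force': 0.0, 'width': 0.09113322431262019}
scene lock 0.93 [314. 174.  41.  21.] [ 0.414 -0.151  0.031]
scene lock 0.92 [310. 302.  35.  43.] [0.645 0.203 0.019]
scene lock 0.91 [353. 209.  40.  25.] [0.395 0.025 0.03 ]
scene case 0.44 [308. 190.  19.  13.] [ 0.446 -0.131 -0.002]
scene dial_grip 0.77 [369. 253.  17.  18.] [0.459 0.18  0.05 ]
scene dial_grip 0.55 [288. 191.  17.  19.] [ 0.562 -0.035  0.14 ]
scene dial_grip 0.52 [318. 
[... 902 characters left out ...]
32. 186.  16.  16.] [ 0.549 -0.034  0.153]
top dial_grip 0.6 [378. 249.  14.  16.] [ 0.393 -0.162  0.049]
top shackle 0.76 [334. 205.  21.  18.] [ 0.512 -0.049 -0.   ]
top shackle 0.76 [380. 241.  20.  40.] [ 0.413 -0.166  0.056]
top shackle 0.71 [314. 250.  39.  26.] [0.389 0.008 0.027]
top stud 0.95 [335. 197.  26.  44.] [ 0.525 -0.043  0.122]
top stud 0.8 [264. 231.  37.  34.] [0.442 0.144 0.023]
top stud 0.73 [378. 240.  24.  43.] [ 0.415 -0.164  0.024]
top mortar 0.63 [460. 224.  33.  38.] [ 0.458 -0.393  0.011]
top mortar 0.21 [336. 205.  21.  14.] [ 0.513 -0.052  0.004]
top bottle 0.88 [462. 162.  42.  27.] [ 0.615 -0.368  0.11 ]
top rack 0.64 [166. 166.  90.  34.] [0.609 0.389 0.081]
```

View pics/top0.png

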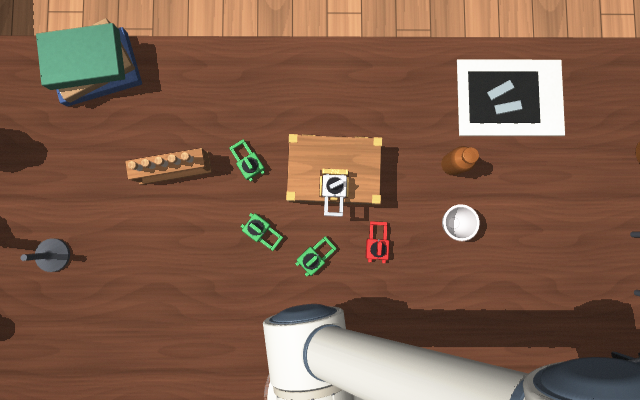

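View pics/scene0.png

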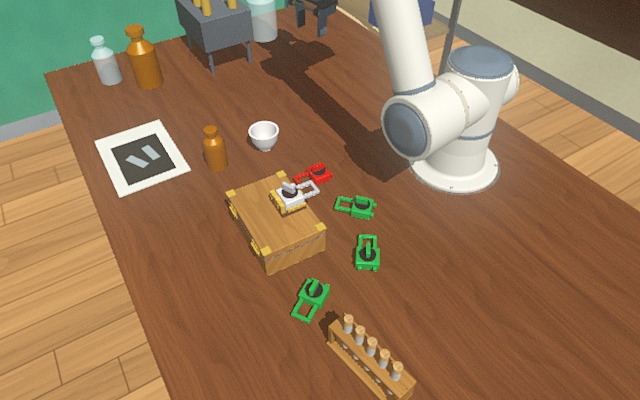

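The silver/white lock on the case, at top (335,190) and scene (290,193), is the only one that is neither green nor red and sits on the case. The look-alikes lie on the bench: green at top (248,160), (262,230) and (316,255), red at (378,242). I'll confirm it in an enlarged crop.

Run:
```python
from h import *
im=cv2.imread('pics/top0.png'); c=cv2.resize(im[125:225,275:395],None,fx=5,fy=5,interpolation=cv2.INTER_CUBIC); cv2.imwrite('pics/crop0.png',c)
E=np.array(arm.camera_info('wrist')['extrinsics']);C=-E[:3,:3].T@E[:3,3]
print(C-arm.sense()['tcp_pos'],E[:3,:3])
```

```text
[0.06508589 0.01583652 0.19569421] [[ 2.29113698e-01 -9.73399639e-01  2.35166896e-04]
 [-9.45949830e-01 -2.22595724e-01  2.35860261e-01]
 [-2.29533945e-01 -5.42612725e-02 -9.71786953e-01]]
```

View pics/crop0.png

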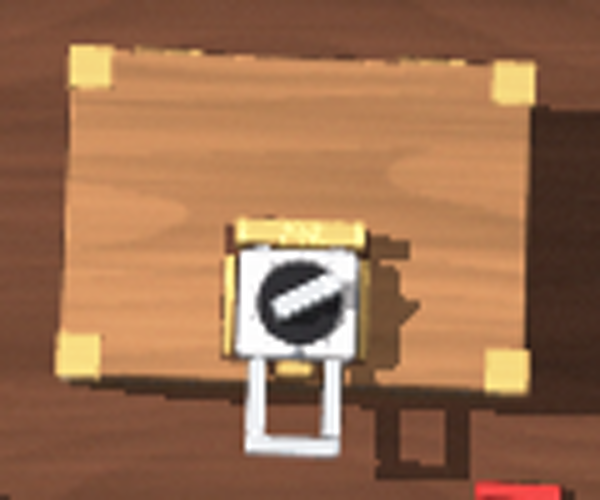

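```bash
python3 -m jog '[[-1,[0,0,3],[0,0,0]],[-1,[0,0,5],[0,0,0]],[-1,[0,0,6],[0,0,0]],[-1,[0,0,6],[0,0,0]],[-1,[11,19,6],[0,0,-2]],[-1,[11,19,6],[0,0,-2]],[-1,[11,19,6],[0,0,-2]],[-1,[11,19,6],[0,0,-2]],[-1,[11,19,6],[0,0,-2]],[-1,[11,19,6],[0,0,-2]],[-1,[11,19,6],[0,0,-2]],[-1,[11,19,6],[0,0,-2]],[-1,[11,19,6],[0,0,-2]],[-1,[11,19,6],[0,0,-2]],[-1,[11,19,6],[0,0,-2]],[-1,[11,19,6],[0,0,-2]],[-1,[11,19,6],[0,0,-2]],[-1,[11,19,6],[0,0,-2]],[-1,[11,19,6],[0,0,-2]],[-1,[11,19,6],[0,0,-2]]]'
```

```text
time_s: 2.57
tcp_pos: [0.4738, -0.0357, 0.3689]
tool_rot: [1.0, 0.011, 0.0, -0.0]
contact_force: [-0.3, -1.0, 0.1]
width: 0.091
grip_force: 0.0
```

The crop confirms it: white lock in the brass seat on the case, shackle towards the robot, stud at crop (300,350). The dial's longer end points right and slightly up, about 1.9 rad. Now a close look with the wrist camera.

Run:
```python
from h import *
s=arm.sense()
im,d=shot('wrist','w1.png')
np.save('w1d.npy',d)
ci=arm.camera_info('wrist');K=np.array(ci['camera_matrix']);E=np.array(ci['extrinsics'])
v,u=np.mgrid[0:400,0:640]
P=(np.stack([(u-K[0,2])/K[0,0],(v-K[1,2])/K[1,1],np.ones_like(u)],-1)*d[...,None]-E[:3,3])@E[:3,:3]
np.save('w1P.npy',P)
x,y,z=P[...,0],P[...,1],P[...,2]
near=(abs(x-.556)<.06)&(abs(y+.035)<.05)
h,e=np.histogram(z[near],np.arange(.08,.17,.002)); print([(round(a,3),int(n)) for a,n in zip(e,h) if n>20])
bar=near&(z>.145); pts=P[bar]
print('bar',len(pts),pts[:,2].mean(),pts[:,2].max(),pts.mean(0), cv2.minAreaRect(pts[:,:2].astype(np.float32)*1000))
body=near&(abs(z-.128)<.003); print('body',body.sum(),np.median(z[body]),cv2.minAreaRect(P[body][:,:2].astype(np.float32)*1000))
lid=(abs(x-.56)<.15)&(abs(y+.03)<.2)&(abs(z-.09)<.005); print('lid',cv2.minAreaRect(P[lid][:,:2].astype(np.float32)*1000),np.median(z[lid]))
vv,uu=np.nonzero(near); print(uu.min(),uu.max(),vv.min(),vv.max())
for t in('dial_grip','stud','shackle_grip','lock'):
    for b in arm.boxes_of(t,'wrist')[:2]: print(t,round(b['conf'],2),np.round(b['extent'],1),np.round(P[int(b['extent'][1]),int(b['extent'][0])],4))
```

```text
[(np.float64(0.086), 63), (np.float64(0.088), 1069), (np.float64(0.09), 647), (np.float64(0.098), 72), (np.float64(0.1), 52), (np.float64(0.106), 27), (np.float64(0.108), 183), (np.float64(0.11), 81), (np.float64(0.114), 41), (np.float64(0.116), 189), (np.float64(0.118), 167), (np.float64(0.122), 31), (np.float64(0.124), 304), (np.float64(0.126), 858), (np.float64(0.128), 257), (np.float64(0.132), 382), (np.float64(0.134), 218), (np.float64(0.152), 149), (np.float64(0.154), 68)]
bar 57882 0.5093153751288914 0.5644500153629761 [ 0.50583277 -0.03692905  0.50931538] ((532.628173828125, -35.241214752197266), (100.05023956298828, 72.91632843017578), 89.54767608642578)
body 1337 0.12704785603238083 ((564.6791381835938, -36.539833068847656), (63.726661682128906, 68.12181854248047), 88.89671325683594)
lid ((605.4342651367188, -37.62126159667969), (242.3904571533203, 172.5335693359375), 87.83445739746094) 0.08979883075162223
0 639 0 399
dial_grip 0.97 [333.1 116.7  30.1  31.4] [ 0.5566 -0.0388  0.1551]
dial_grip 0.74 [205.6 179.4  23.9  21.1] [0.4547 0.1672 0.0528]
stud 0.88 [331.1 131.8  45.5  80.4] [ 0.5379 -0.0371  0.1336]
stud 0.8 [301.1 219.2  62.   56.3] [0.3824 0.0102 0.0273]
shackle_grip 0.94 [187.2  60.   62.4  73.9] [0.6396 0.1899 0.0353]
shackle_grip 0.85 [220.8 180.   67.7  56.6] [0.4494 0.1507 0.0284]
lock 0.92 [397.4 201.2  38.   61.6] [ 0.4201 -0.158   0.029 ]
lock 0.82 [185.5  62.3  64.   74.8] [0.6356 0.1908 0.0409]
```

View pics/w1.png

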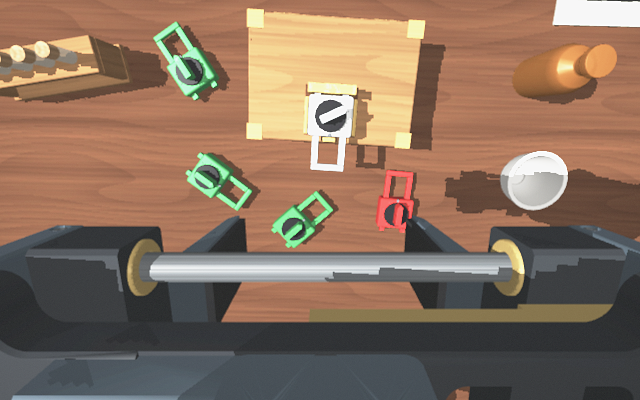

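Wrist view: the lock is at (331,118), dial bar from about (320,124) to (346,109), shackle crown at (327,168). Next I'll fit the bar and disc from depth.

```bash
cat > fit.py <<'E'
from h import *
def cloud():
    im,d=arm.get_image('wrist')
    ci=arm.camera_info('wrist');K=np.array(ci['camera_matrix']);E=np.array(ci['extrinsics'])
    v,u=np.mgrid[0:400,0:640]
    return im,(np.stack([(u-K[0,2])/K[0,0],(v-K[1,2])/K[1,1],np.ones_like(u)],-1)*d[...,None]-E[:3,3])@E[:3,:3]
def rect(P,m): 
    c,s,a=cv2.minAreaRect(P[m][:,:2].astype(np.float32)*1000); return int(m.sum()),np.round(c,1),np.round(s,1),round(a,1)
def fit(P,cx=.557,cy=-.036,dz=0):
    x,y,z=P[...,0],P[...,1],P[...,2]; r=np.hypot(x-cx,y-cy)
    bar=(r<.03)&(z>.146+dz)&(z<.158+dz); q=P[bar][:,:2]
    if len(q)>5:
        w,V=np.linalg.eigh(np.cov((q-q.mean(0)).T)); a=V[:,1]; t=(q-[cx,cy])@a
        if -t.min()>t.max(): a=-a;t=-t
        # dial angle relative to -x
        print('bar',rect(P,bar),'z',np.median(P[bar][:,2]),'mean',q.mean(0),'ext',t.min(),t.max(),'pointdir deg from -x',np.degrees(np.arctan2(-a[1],-a[0])))
    dk=(r<.03)&(abs(z-.133-dz)<.0025); print('disc',rect(P,dk),np.median(P[dk][:,2]) if dk.any() else 0)
    bd=(r<.042)&(x<cx+.028)&(abs(z-.127-dz)<.0025); print('body',rect(P,bd),np.median(P[bd][:,2]) if bd.any() else 0)
    sh=(x<cx-.033)&(x>cx-.12)&(abs(y-cy)<.04)&(abs(z-.118-dz)<.004); print('shackle',rect(P,sh),np.median(P[sh][:,2]) if sh.any() else 0)
E
python3 - <<'E'
from fit import *
fit(np.load('w1P.npy'))
E
```

```text
bar (223, array([559. , -39.7]), array([10. , 36.4]), 25.4) z 0.15353632866839842 mean [ 0.55843241 -0.03868178] ext -0.014005070991967272 0.022423897584533548 pointdir deg from -x 115.6401530965275
disc (603, array([557. , -35.9]), array([41. , 41.2]), 1.4) 0.1336567938348035
body (928, array([557.2, -35.9]), array([59.7, 53.5]), 88.2) 0.12736907985817594
shackle (525, array([503.1, -33.9]), array([46.9, 42.1]), 87.8) 0.11787525377998183
```

Lock centre (0.557, -0.036), yaw about -2°, body top at z 0.127 and bar top at 0.154; the dial is about 117° from open. I'll grip across the bar at tool yaw 115.5° and turn to -2°.

```bash
python3 -m jog '[[-1,[2.77,0,0],[0,0,19]],[-1,[2.77,0,0],[0,0,19]],[-1,[2.77,0,0],[0,0,19]],[-1,[2.77,0,-5],[0,0,19]],[-1,[2.77,0,-5],[0,0,19]],[-1,[2.77,0,-5],[0,0,19]],[-1,[2.77,0,-5],[0,0,19]],[-1,[2.77,0,-5],[0,0,19]],[-1,[2.77,0,-5],[0,0,19]],[-1,[2.77,0,-5],[0,0,19]],[-1,[2.77,0,-5],[0,0,19]],[-1,[2.77,0,-5],[0,0,19]],[-1,[2.77,0,-5],[0,0,19]],[-1,[2.77,0,-5],[0,0,19]],[-1,[2.77,0,-5],[0,0,19]],[-1,[2.77,0,-5],[0,0,19]],[-1,[2.77,0,-5],[0,0,19]],[-1,[2.77,0,-5],[0,0,19]],[-1,[2.77,0,-5],[0,0,19]],[-1,[2.77,0,-5],[0,0,19]]]'
python3 - <<'E'
from h import *
from scipy.spatial.transform import Rotation as R
s=arm.sense();print(s['tcp_pos'],R.from_quat(s['tool_rot']).as_matrix()[:,0],s['joint_pos'])
E
```

```text
time_s: 4.48
tcp_pos: [0.556, -0.0389, 0.2187]
tool_rot: [0.537, 0.843, 0.0, 0.0]
contact_force: [-0.3, 1.0, -0.4]
width: 0.0914
grip_force: 0.0
[ 0.55596982 -0.03890184  0.21870599] [-4.22813967e-01  9.06216497e-01 -9.81507803e-05] [-1.76978652e-01  3.69088786e-01  1.47283245e+00 -3.36497238e-05
  1.29954698e+00 -6.13517905e-01]
```

```bash
python3 -m jog '[[-1,[0.03,0,-1],[0,0,0.1]],[-1,[0.03,0,-2],[0,0,0.1]],[-1,[0.03,0,-2.4],[0,0,0.1]],[-1,[0.03,0,-2.65],[0,0,0.1]],[-1,[0.03,0,-2.65],[0,0,0.1]],[-1,[0.03,0,-2.65],[0,0,0.1]]]'
```

```text
time_s: 4.98
tcp_pos: [0.5573, -0.0385, 0.1396]
tool_rot: [0.532, 0.847, 0.0, 0.0]
contact_force: [0.2, -0.3, 0.7]
width: 0.091
grip_force: 0.0
```

```bash
python3 -m jog '[[-1,[0,0.08,0],[0,0,0]],[-1,[0,0.08,0],[0,0,0]],[0.5,[0,0.08,0],[0,0,0]],[1,[0,0.08,0],[0,0,0]],[1,[0,0.08,0],[0,0,0]],[1,[0,0.08,0],[0,0,0]],[1,[0,0.08,0],[0,0,0]],[1,[0,0.08,0],[0,0,0]],[1,[0,0.08,0],[0,0,0]],[1,[0,0.08,0],[0,0,0]],[1,[0,0.08,0],[0,0,0]],[1,[0,0.08,0],[0,0,0]]]'; python3 -c "
from h import *
print(arm.sense())"
```

```text
time_s: 5.98
tcp_pos: [0.557, -0.036, 0.1391]
tool_rot: [0.531, 0.847, 0.0, -0.0]
contact_force: [-0.6, -0.3, -0.4]
width: 0.0269
grip_force: 0.0
{'time_s': 5.9833, 'joint_pos': array([-1.71596802e-01,  4.54888626e-01,  1.57362461e+00,  2.11775581e-05,
        1.11309664e+00, -6.22265712e-01]), 'qvel': array([ 0.00144317,  0.00095789,  0.00079344,  0.00046395, -0.00065518,
       -0.00118769]), 'joint_torque': array([-7.56921741e-03, -7.89714146e+01, -3.29310143e+01,  3.69162310e-02,
        7.57596851e-02,  3.16409532e-04]), 'tcp_pos': array([ 0.55696417, -0.03602686,  0.13911876]), 'tool_rot': array([ 5.31244139e-01,  8.47218782e-01,  5.52839873e-06, -1.15699967e-05]), 'contact_force': array([-0.64996981, -0.30181641, -0.38614892]), 'ft_torque': array([-0.04632798, -0.13013105,  0.07250254]), 'grip_force': 0.0, 'width': 0.026869194193517763}
```

```bash
python3 -m jog '[[1,[0,0,0],[0,0,0]],[1,[0,0,0],[0,0,0]],[1,[0,0,0],[0,0,0]],[1,[0,0,0],[0,0,0]],[1,[0,0,0],[0,0,0]],[1,[0,0,0],[0,0,-2]],[1,[0,0,0],[0,0,-2]]]'
```

```text
time_s: 6.57
tcp_pos: [0.557, -0.036, 0.1391]
tool_rot: [0.619, 0.785, -0.0, 0.0]
contact_force: [-0.5, -0.7, 0.7]
width: 0.0002
grip_force: 0.0
```

The fingers closed to 0, so the bar isn't in the grip. I'll look.

Run:
```python
from h import *
im,d=shot('wrist'); s,_=shot('scene')
a=cv2.resize(im,None,fx=.75,fy=.75); b=cv2.resize(s[110:260,210:390],None,fx=3,fy=3,interpolation=cv2.INTER_CUBIC)
c=np.zeros((600,800,3),np.uint8); c[:300,:480]=a; c[300:600,:540]=b[:300]; 
print(s.shape); cv2.imwrite('pics/c2.png',c[:,:,::-1])
```

```text
(400, 640, 3)
```

View pics/c2.png

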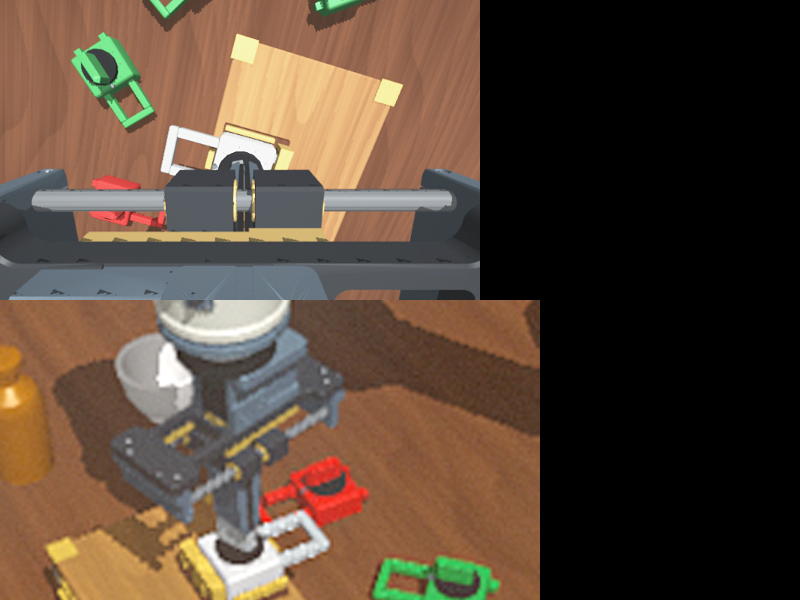

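Run:
```python
from h import *
im,d=shot('wrist'); s,_=shot('scene'); 
a=cv2.resize(im[160:340,210:430],None,fx=3,fy=3,interpolation=cv2.INTER_CUBIC)[:330,:400+260]; b=cv2.resize(s[165:220,260:340],None,fx=5,fy=5,interpolation=cv2.INTER_CUBIC)
c=np.zeros((600,800,3),np.uint8); c[:325,:660]=a[:325]; c[325:600,:400]=b; cv2.imwrite('pics/c3.png',c[:,:,::-1]); print(arm.sense()['width'],arm.sense()['grip_force'])
```

```text
0.0003805077122311327 0.0
```

View pics/c3.png

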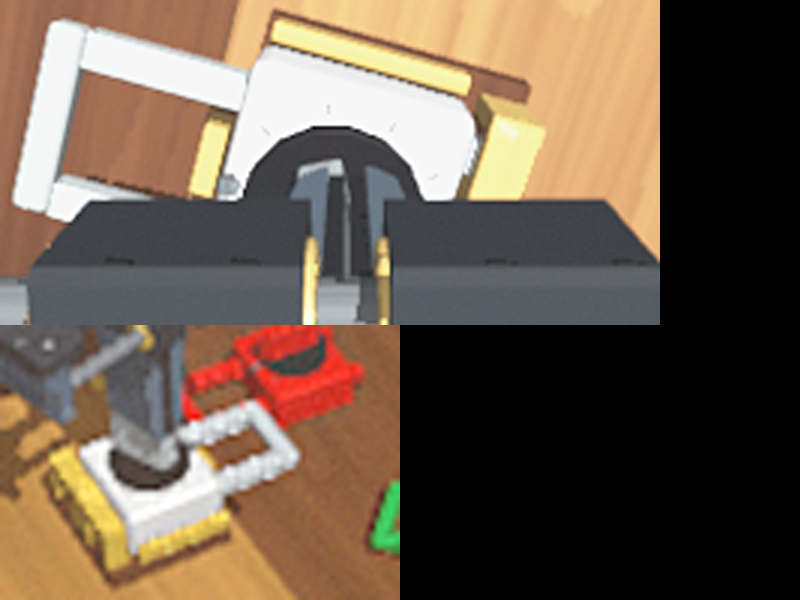

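Run:
```python
from fit import *
from scipy.spatial.transform import Rotation as R
s=arm.sense(); im,P=cloud(); T=(P-s['tcp_pos'])@R.from_quat(s['tool_rot']).as_matrix()*1000
np.set_printoptions(linewidth=200,suppress=True)
for r in (212,216,220,224,228,234,240):
    print(r,[(c,im[r,c].sum()//3,*T[r,c].round().astype(int)) for c in range(306,346,3)])
```

```text
212 [(306, np.uint64(64), np.int64(12), np.int64(-12), np.int64(5)), (309, np.uint64(65), np.int64(12), np.int64(-10), np.int64(5)), (312, np.uint64(63), np.int64(12), np.int64(-8), np.int64(6)), (315, np.uint64(63), np.int64(11), np.int64(-6), np.int64(6)), (318, np.uint64(64), np.int64(11), np.int64(-4), np.int64(6)), (321, np.uint64(67), np.int64(12), np.int64(-2), np.int64(5)), (324, np.uint64(62), np.int64(12), np.int64(0), np.int64(6)), (327, np.uint64(67), np.int64(12), np.int64(2), np.int64(4)), (330, np.uint64(67), np.int64(11), np.int64(4), np.int64(6)), (333, np.uint64(66), np.int64(11), np.int64(6), np.int64(7)), (336, np.uint64(65), np.int64(12), np.int64(8), np.int64(5)), (339, np.uint64(65), np.int64(11), np.int64(10), np.int64(6)), (342, np.uint64(59), np.int64(11), np.int64(12), np.int64(6)), (345, np.uint64(255), np.int64(10), np.int64(14), np.int64(11))]
216 [(306, np.uint64(66), np.int64(9), np.int64(-12), np.int64(6)), (309, np.uint64(112), np.int64(9), np.int64(-10), np.int64(5)), (312, np.uint64(202), np.int64(10), np.int64(-8), np.int64(2)), (315, np.uint64(16
[... 4548 characters left out ...]
64(135), np.int64(37), np.int64(-2), np.int64(-116)), (318, np.uint64(60), np.int64(16), np.int64(-3), np.int64(-60)), (321, np.uint64(59), np.int64(16), np.int64(-1), np.int64(-59)), (324, np.uint64(83), np.int64(16), np.int64(0), np.int64(-60)), (327, np.uint64(56), np.int64(16), np.int64(2), np.int64(-60)), (330, np.uint64(59), np.int64(16), np.int64(3), np.int64(-59)), (333, np.uint64(86), np.int64(16), np.int64(4), np.int64(-61)), (336, np.uint64(133), np.int64(37), np.int64(4), np.int64(-116)), (339, np.uint64(94), np.int64(38), np.int64(4), np.int64(-118)), (342, np.uint64(68), np.int64(39), np.int64(5), np.int64(-121)), (345, np.uint64(68), np.int64(39), np.int64(6), np.int64(-120))]
```

Run:
```python
from fit import *
from scipy.spatial.transform import Rotation as R
P=np.load('w1P.npy'); T=(P-[.4738,-.0357,.3689])@R.from_quat([1,.011,0,0]).as_matrix()*1000
m=(abs(T[...,1])<62)&(abs(T[...,1])>40)&(abs(T[...,0])<25)&(T[...,2]>-70)&(T[...,2]<15)
q=T[m];i=np.argsort(-q[:,2]);print(m.sum(),q[i][:8].round(1))
s=arm.sense(); im,P=cloud(); T=(P-s['tcp_pos'])@R.from_quat(s['tool_rot']).as_matrix()*1000
m=(abs(T[...,1])<20)&(abs(T[...,0])<25)&(T[...,2]>-70)&(T[...,2]<-12)
q=T[m];i=np.argsort(-q[:,2]);print(m.sum(),q[i][:12].round(1))
vv,uu=np.nonzero((abs(T[...,1])<20)&(abs(T[...,0])<30)&(T[...,2]>-25)&(T[...,2]<-3));print(list(zip(vv,uu,T[vv,uu].round().tolist()))[:30])
```

```text
3066 [[ 17.  -50.2 -23.3]
 [  5.9  42.1 -23.7]
 [ 19.9  45.7 -23.9]
 [ 14.5  42.  -24. ]
 [ 19.3  45.1 -24. ]
 [  7.4  41.8 -24.4]
 [ 17.7  41.7 -24.5]
 [  6.9  41.8 -24.5]]
769 [[  3.8   0.7 -12.6]
 [  5.9   0.7 -13.1]
 [  0.2   0.7 -13.2]
 [ -8.3   0.7 -13.4]
 [  4.9   0.7 -13.7]
 [  1.    0.7 -13.8]
 [  5.6   0.7 -13.9]
 [ -7.5   0.7 -13.9]
 [ -3.5   0.7 -14. ]
 [  6.9   0.7 -14. ]
 [  1.8   0.7 -14.1]
 [ -0.2   0.7 -14.1]]
[(np.int64(216), np.int64(317), [18.0, -4.0, -25.0]), (np.int64(216), np.int64(332), [18.0, 5.0, -25.0]), (np.int64(217), np.int64(320), [11.0, -2.0, -3.0]), (np.int64(217), np.int64(321), [11.0, -2.0, -4.0]), (np.int64(217), np.int64(322), [11.0, -1.0, -4.0]), (np.int64(218), np.int64(320), [11.0, -2.0, -5.0]), (np.int64(218), np.int64(321), [11.0, -2.0, -6.0]), (np.int64(218), np.int64(322), [11.0, -1.0, -6.0]), (np.int64(218), np.int64(323), [11.0, -1.0, -6.0]), (np.int64(218), np.int64(324), [11.0, 0.0, -5.0]), (np.int64(223), np.int64(325), [7.0, 1.0, -4.0]), (np.int64(224), np.int64(325), [7.0, 1.0, -6.0]), (np.int64(225), np.int64(325), [7.0, 1.0, -7.0])
[... 165 characters left out ...]
228), np.int64(326), [4.0, 1.0, -4.0]), (np.int64(229), np.int64(325), [6.0, 1.0, -13.0]), (np.int64(229), np.int64(326), [4.0, 1.0, -6.0]), (np.int64(230), np.int64(325), [6.0, 1.0, -14.0]), (np.int64(230), np.int64(326), [4.0, 1.0, -9.0]), (np.int64(231), np.int64(325), [5.0, 1.0, -14.0]), (np.int64(231), np.int64(326), [4.0, 1.0, -10.0]), (np.int64(232), np.int64(325), [4.0, 1.0, -13.0]), (np.int64(232), np.int64(326), [3.0, 1.0, -11.0]), (np.int64(233), np.int64(325), [4.0, 1.0, -14.0]), (np.int64(233), np.int64(326), [4.0, 1.0, -14.0]), (np.int64(234), np.int64(325), [3.0, 1.0, -14.0]), (np.int64(234), np.int64(326), [3.0, 1.0, -15.0]), (np.int64(235), np.int64(325), [3.0, 1.0, -15.0])]
```

The depth shows that the fingers really end about 24 mm short of the reported TCP, so they closed just above the bar and the dial hasn't moved. I'll open, turn back and go down 24 mm.

```bash
python3 -m jog '[[-0.2,[0,0,0],[0,0,2]],[-0.2,[0,0,0],[0,0,2]],[-0.2,[0,0,0],[0,0,2]],[-0.2,[0,0,0],[0,0,2]],[-0.2,[0,0,0],[0,0,2]],[-0.2,[0,0,-0.3],[0,0,2]],[-0.2,[0,0,-0.5],[0,0,2]],[-0.2,[0,0,-0.7],[0,0,2]],[-0.2,[0,0,-0.8],[0,0,2]],[-0.2,[0,0,-0.8],[0,0,2]]]'
```

```text
time_s: 7.7
tcp_pos: [0.5564, -0.0359, 0.114]
tool_rot: [0.531, 0.847, -0.0, -0.001]
contact_force: [-0.5, 0.8, 0.5]
width: 0.0549
grip_force: 0.0
```

```bash
python3 -m jog '[[1,[0.02,0,0],[0,0,0]],[1,[0.02,0,0],[0,0,0]],[1,[0.02,0,0],[0,0,0]],[1,[0.02,0,0],[0,0,0]],[1,[0.02,0,0],[0,0,0]],[1,[0.02,0,0],[0,0,0]],[1,[0.02,0,0],[0,0,0]],[1,[0.02,0,0],[0,0,0]],[1,[0.02,0,0],[0,0,0]],[1,[0.02,0,0],[0,0,0]]]'
```

```text
time_s: 8.53
tcp_pos: [0.5563, -0.0365, 0.1152]
tool_rot: [0.531, 0.847, -0.001, -0.001]
contact_force: [-9.2, -4.1, 7.7]
width: 0.0094
grip_force: 30.0
```

```bash
python3 -m jog '[[1,[0,0,0],[0,0,-5]],[1,[0,0,0],[0,0,-5]],[1,[0,0,0],[0,0,-5]],[1,[0,0,0],[0,0,-5]],[1,[0,0,0],[0,0,-5]],[1,[0,0,0],[0,0,-5]]]'; python3 -m jog '[[1,[0,0,0],[0,0,-14.6]],[1,[0,0,0],[0,0,-14.6]],[1,[0,0,0],[0,0,-14.6]],[1,[0,0,0],[0,0,-14.6]],[1,[0,0,0],[0,0,-14.6]],[1,[0,0,0],[0,0,-14.6]],[1,[0,0,0],[0,0,-14.6]],[1,[0,0,0],[0,0,-14.6]],[1,[0,0,0],[0,0,-14.6]],[1,[0,0,0],[0,0,-14.6]],[1,[0,0,0],[0,0,-14.6]],[1,[0,0,0],[0,0,-14.6]],[1,[0,0,0],[0,0,-14.6]],[1,[0,0,0],[0,0,-14.6]],[1,[0,0,0],[0,0,-14.6]],[1,[0,0,0],[0,0,-14.6]]]'; python3 -c "
from h import *
print(arm.sense()['joint_pos'])"
```

```text
time_s: 9.03
tcp_pos: [0.5573, -0.036, 0.1151]
tool_rot: [0.732, 0.681, -0.0, -0.0]
contact_force: [-2.4, -0.8, 0.8]
width: 0.0096
grip_force: 30.0
time_s: 10.37
tcp_pos: [0.559, -0.0374, 0.1157]
tool_rot: [1.0, -0.013, 0.001, 0.001]
contact_force: [2.1, -11.3, 1.7]
width: 0.0098
grip_force: 30.0
[-0.17230382  0.48523158  1.59666017 -0.00194105  1.05652157  1.42575655]
```

```bash
python3 -m jog '[[-1,[0,0,0],[0,0,0]],[-1,[0,0,0],[0,0,0]],[-1,[0,0,0],[0,0,0]],[-1,[0,0,0],[0,0,0]],[-1,[0,0,0],[0,0,0]],[-1,[0,0,0],[0,0,0]],[-1,[0,0,1.5],[0,0,0]],[-1,[0,0,1.5],[0,0,0]],[-1,[-2.6,0.1,5.2],[0,0,-0.1]],[-1,[-2.6,0.1,5.2],[0,0,-0.1]],[-1,[-2.6,0.1,5.2],[0,0,-0.1]],[-1,[-2.6,0.1,5.2],[0,0,-0.1]],[-1,[-2.6,0.1,5.2],[0,0,-0.1]],[-1,[-2.6,0.1,5.2],[0,0,-0.1]]]'
python3 - <<'E'
from fit import *
im,P=cloud(); fit(P); cv2.imwrite('pics/w4.png',im[:,:,::-1])
E
```

```text
time_s: 11.53
tcp_pos: [0.4799, -0.0331, 0.2715]
tool_rot: [1.0, -0.021, 0.001, 0.0]
contact_force: [0.1, 0.7, -0.2]
width: 0.0913
grip_force: 0.0
bar (360, array([551.3, -38.5]), array([ 8.8, 34.7]), 87.7) z 0.15271054039117682 mean [ 0.5523722 -0.0385099] ext -0.011814289812346307 0.02293051222766432 pointdir deg from -x -2.194757350505607
disc (1014, array([555.6, -38.8]), array([42.3, 40.8]), 87.7) 0.13263316379093423
body (1497, array([557. , -38.5]), array([59.2, 56.8]), 87.7) 0.12642906799897985
shackle (872, array([502.4, -36.7]), array([46.5, 43. ]), 88.7) 0.11701829840408665
```

View pics/w4.png

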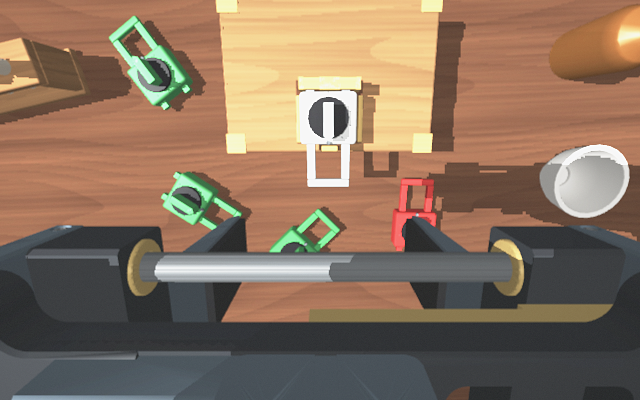

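The dial is at 0: the pointed end at (329,137) faces the stud, and the bar angle matches the lock's yaw. Now the shackle, gripped over both legs.

```bash
python3 -m jog '[[-1,[0.7,-0.07,-1],[0,0,-0.05]],[-1,[0.7,-0.07,-2],[0,0,-0.05]],[-1,[0.7,-0.07,-3],[0,0,-0.05]],[-1,[0.7,-0.07,-4],[0,0,-0.05]],[-1,[0.7,-0.07,-5],[0,0,-0.05]],[-1,[0.7,-0.07,-5.8],[0,0,-0.05]],[-1,[0.7,-0.07,-6.3],[0,0,-0.05]],[-1,[0.7,-0.07,-6.5],[0,0,-0.05]],[-1,[0.7,-0.07,-6.5],[0,0,-0.05]],[-1,[0.7,-0.07,-6.5],[0,0,-0.05]]]'
```

```text
time_s: 12.42
tcp_pos: [0.5007, -0.0351, 0.0758]
tool_rot: [1.0, -0.023, -0.0, -0.0]
contact_force: [1.3, 0.4, 0.4]
width: 0.0909
grip_force: 0.0
```

```bash
python3 -m jog '[[1,[0,0,0],[0,0,0]],[1,[0,0,0],[0,0,0]],[1,[0,0,0],[0,0,0]],[1,[0,0,0],[0,0,0]],[1,[0,0,0],[0,0,0]],[1,[0,0,0],[0,0,0]],[1,[0,0,0],[0,0,0]],[1,[0,0,0],[0,0,0]],[1,[0,0,0],[0,0,0]],[1,[0,0,0],[0,0,0]]]'
```

```text
time_s: 13.25
tcp_pos: [0.5, -0.0361, 0.0762]
tool_rot: [1.0, -0.023, -0.0, 0.001]
contact_force: [-5.6, -10.9, 3.9]
width: 0.0468
grip_force: 30.0
```

```bash
python3 -m jog '[[1,[-0.1,0,0],[0,0,0]],[1,[-0.2,0.01,0],[0,0,0]],[1,[-0.3,0.01,0],[0,0,0]],[1,[-0.4,0.02,0],[0,0,0]],[1,[-0.5,0.02,0],[0,0,0]],[1,[-0.6,0.02,0],[0,0,0]],[1,[-0.66,0.03,0],[0,0,0]],[1,[-0.7,0.03,0],[0,0,0]],[1,[-0.7,0.03,0],[0,0,0]]]'
```

```text
time_s: 14.0
tcp_pos: [0.4799, -0.035, 0.0763]
tool_rot: [1.0, -0.023, 0.0, 0.001]
contact_force: [-0.5, -8.1, -0.7]
width: 0.0464
grip_force: 30.0
```

```bash
python3 -m jog '[[1,[-0.06,0,0],[0,0,0]],[1,[-0.12,0,0],[0,0,0]],[1,[-0.12,0,0],[0,0,0]]]'
python3 - <<'E'
from fit import *
im,P=cloud(); cv2.imwrite('pics/w5.png',im[:,:,::-1]); fit(P)
E
```

```text
time_s: 14.25
tcp_pos: [0.4782, -0.035, 0.0766]
tool_rot: [1.0, -0.024, 0.002, 0.001]
contact_force: [10.0, -5.2, -6.9]
width: 0.0466
grip_force: 30.0
bar (2634, array([549.6, -38.4]), array([ 9.9, 36.4]), 87.0) z 0.15362183826944562 mean [ 0.55112237 -0.03840787] ext -0.010905088885501681 0.025498174541627616 pointdir deg from -x -2.9436667210985417
disc (5537, array([553.8, -38.5]), array([42.2, 42.2]), 76.1) 0.1336692952528123
body (8163, array([556.5, -38.7]), array([59.6, 59.4]), 87.3) 0.12739591454590588
shackle (4017, array([491.1, -35.4]), array([66.2, 65.9]), 89.9) 0.11810645777040252
```

The shackle is at its stop: 10 N at a 22 mm pull. I'll open, rise and move over the body for the lift.

```bash
python3 -m jog '[[-1,[0,0,0],[0,0,0]],[-1,[0,0,0],[0,0,0]],[-1,[0,0,0],[0,0,0]],[-1,[0,0,0],[0,0,0]],[-1,[0,0,0],[0,0,0]],[-1,[0,0,0],[0,0,0]],[-1,[0,0,0.8],[0,0,0]],[-1,[0,0,1.8],[0,0,0]],[-1,[0,0,1.8],[0,0,0]],[-1,[1,-0.05,1.8],[0,0,0]],[-1,[2.3,-0.1,1.8],[0,0,0]],[-1,[2.3,-0.1,1.8],[0,0,0]],[-1,[2.3,-0.1,1.8],[0,0,0]]]';python3 - <<'E'
from fit import *
im,P=cloud(); cv2.imwrite('pics/w6.png',im[:,:,::-1]); fit(P)
E
```

```text
time_s: 15.38
tcp_pos: [0.5464, -0.0373, 0.1298]
tool_rot: [1.0, -0.023, 0.0, 0.0]
contact_force: [0.4, 0.6, -0.8]
width: 0.0913
grip_force: 0.0
bar (781, array([553. , -38.5]), array([ 9.4, 27.1]), 87.4) z 0.15333903382978595 mean [ 0.5540355 -0.0385208] ext -0.009640232159823025 0.01743371109983233 pointdir deg from -x -2.681453071573954
disc (2453, array([553. , -38.6]), array([42.4, 40.9]), 87.5) 0.13343202886543074
body (3398, array([557.2, -38.5]), array([60. , 57.1]), 88.3) 0.1271390112432615
shackle (806, array([485.7, -35.1]), array([47.3, 33. ]), 88.4) 0.11791548433179123
```

View pics/w5.png

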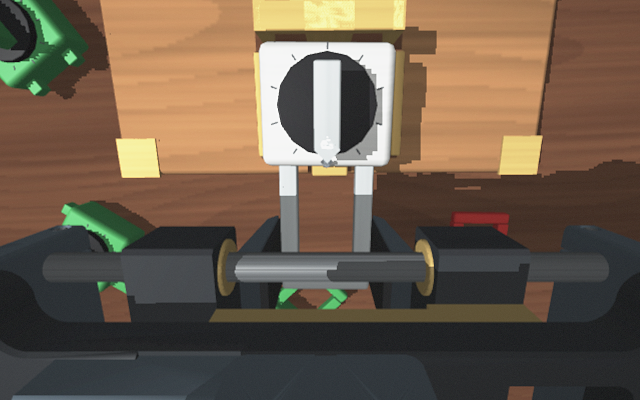

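The picture shows the pointed end at the stud (330,162) and the shackle legs drawn out. Descend beside the body, above the rails, and close.

```bash
python3 -m jog '[[-1,[0,-0.03,-0.5],[0,0,0]],[-1,[0,-0.03,-1],[0,0,0]],[-1,[0,-0.03,-1.25],[0,0,0]],[-1,[0,-0.03,-1.35],[0,0,0]],[-1,[0,-0.03,-1.35],[0,0,0]],[-1,[0,-0.03,-1.35],[0,0,0]]]';python3 -m jog '[[1,[0,0,0],[0,0,0]],[1,[0,0,0],[0,0,0]],[1,[0,0,0],[0,0,0]],[1,[0,0,0],[0,0,0]],[1,[0,0,0],[0,0,0]],[1,[0,0,0],[0,0,0]],[1,[0,0,0],[0,0,0]],[1,[0,0,0],[0,0,0]]]'
```

```text
time_s: 15.93
tcp_pos: [0.5449, -0.0381, 0.09]
tool_rot: [1.0, -0.023, 0.0, 0.0]
contact_force: [0.2, 0.4, 1.3]
width: 0.0912
grip_force: 0.0
time_s: 16.6
tcp_pos: [0.5453, -0.0386, 0.0899]
tool_rot: [1.0, -0.023, 0.0, 0.0]
contact_force: [-0.9, -6.2, 2.9]
width: 0.0594
grip_force: 30.0
```

```bash
python3 -m jog '[[1,[0,0,0.15],[0,0,0]],[1,[0,0,0.3],[0,0,0]],[1,[0,0,0.5],[0,0,0]],[1,[0,0,0.8],[0,0,0]],[1,[0,0,1.2],[0,0,0]],[1,[0,0,1.6],[0,0,0]],[1,[0,0,2],[0,0,0]],[1,[0,0,2.4],[0,0,0]],[1,[0,0,2.8],[0,0,0]],[1,[0,0,3],[0,0,0]],[1,[0,0,3.1],[0,0,0]],[1,[0,0,3.1],[0,0,0]],[1,[0,0,3.1],[0,0,0]],[1,[0,0,3.1],[0,0,0]]]';python3 - <<'E'
from fit import *
im,P=cloud(); fit(P,.5535,-.0385,.093)
x,y,z=P[...,0],P[...,1],P[...,2]
m=(abs(x-.5535)<.026)&(abs(y+.0385)<.028)&(z>.212)&(z<.2235)
q=P[m]; print(m.sum(),np.linalg.lstsq(np.c_[q[:,:2]-q[:,:2].mean(0),np.ones(len(q))],q[:,2],rcond=None)[0])
s,_=shot('scene'); t,_=shot('top')
c=np.zeros((600,800,3),np.uint8);c[:400,:640]=im; c[400:,:400]=cv2.resize(s[110:260,180:480],(400,200));c[400:,400:]=cv2.resize(t[100:300,100:500],(400,200))
cv2.imwrite('pics/c7.png',c[:,:,::-1]);print(arm.sense()['width'])
E
```

```text
time_s: 17.77
tcp_pos: [0.5445, -0.038, 0.182]
tool_rot: [1.0, -0.023, -0.001, -0.0]
contact_force: [-0.1, -0.0, -3.1]
width: 0.0596
grip_force: 30.0
bar (993, array([548.6, -50.3]), array([35. , 36.7]), 87.2) z 0.24558178906579758 mean [ 0.55327124 -0.03919982] ext -0.01406211783505806 0.022635493055554026 pointdir deg from -x -5.356172000382024
disc (2706, array([561. , -42.9]), array([51.2, 27. ]), 87.2) 0.22570452954559217
body (3550, array([561.7, -38.5]), array([75.4, 47.6]), 72.0) 0.21951449040133802
shackle (683, array([512.4, -36.2]), array([16. , 47.3]), 0.1) 0.21013763119405385
3196 [-0.02728458  0.00820978  0.21945609]
0.059884375566992394
```

View pics/c7.png

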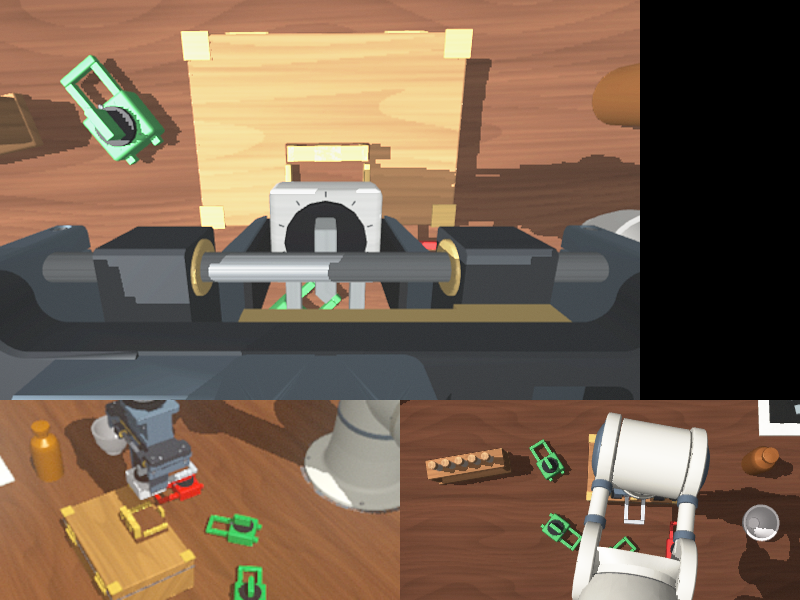

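The lock is lifted, its body top at z 0.2195 and its underside about 10 cm above the lid. It is level to within 2°, the shackle is out, and the bottle, mortar and rack stand where they were.

```bash
python3 -m jog '[[1,[0,0,0],[0,0,0]],[1,[0,0,0],[0,0,0]],[1,[0,0,0],[0,0,0]],[1,[0,0,0],[0,0,0]],[1,[0,0,0],[0,0,0]],[1,[0,0,0],[0,0,0]]]'; python3 -c "
from bench import arm
print(arm.hand_in())"
```

```text
time_s: 18.42
tcp_pos: [0.545, -0.0381, 0.1826]
tool_rot: [1.0, -0.023, 0.0, 0.0]
contact_force: [-0.2, -1.1, -2.7]
width: 0.0594
grip_force: 30.0
the job is handed in; nothing more can be done
None
```

I handed the job in at 18.4 s: dial at the opening click, shackle fully out, and the open lock held level in the gripper about 10 cm above the case lid, with the bottle, mortar and rack untouched; no verdict came back.

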